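# Pry a stuck housing lid off its gasket and hold it ajar

### The arm

A 6-joint arm with a two-finger parallel gripper is mounted at the origin on a cart in front of the work surface, level with it; the furniture and walls round the work are solid. World frame = base frame: x ahead of the robot, y to its left, z up, the work surface at z = 0. Lengths are in mm, angles in degrees, forces in N, time in s.
With the tool pointing down it reaches from about 300 to 850 mm from the base axis. Payload 4.2 kg.
Tool frame: the origin (TCP) lies midway between the tips of the shut fingers; the grasp point (between the pads) lies 19 mm behind it; z points along the fingers, y is the line along which they close (so a half turn about z gives the same grasp; the last joint's range is limited). The gripper opens to 91 mm and grips with 3 to 60 N. Pads are 32 mm wide; open, the fingers measure 118 mm over their backs; the gripper's body (76 mm by 178 mm) begins 60 mm behind the grasp point.
Start: joints at [63.14, 18.312, 89.639, -0, 72.044, -1.146], TCP at [249.488, 518.072, 213.976] pointing down, gripper open.
Joint ranges: [-177.97, 177.97], [-48.28, 115.42], [12.27, 149.76], [-77.06, 257.06], [2.81, 150.46], [-146.56, 146.56]. Speed limits (degrees/s): [147.25, 147.25, 180, 180, 180, 180].

### API

Orientations are given as [roll, pitch, yaw] about the fixed x, y, z axes, in that order (R = Rz(yaw) Ry(pitch) Rx(roll)).
In Python, from workcell import env, camrig gives the robot as it stands (env), with the cameras (camrig).
- The arm moves only by the shell command python3 drive.py 'ROWS' [OPENING] [FORCE]. ROWS is one flat JSON list of numbers that holds 1 to 8 rows one after another, with no inner brackets; each row has 6 numbers: dx, dy, dz in mm, then a rotation vector rx, ry, rz in degrees; each row shifts and turns the commanded pose from where the row before left it, along the tool's axes as they then stand; what a row does not reach is not made up. A row lasts 1/10 s, in which the tool goes at most 50 mm and 8.59 degrees, less where a joint would pass 70% of its speed; a pose out of reach is approached as far as the arm can. OPENING is the finger opening in mm, set as the command begins (- or left out keeps the last). The fingers move at their own pace and stop on an object; FORCE is the grip in N (left out, the last holds). Time passes only in rows, so rows that do not move let the fingers close. It prints the time, the measured TCP pose, the force, the opening and the grip force at its end. Input that does not fit is refused with a message, and nothing moves.
- env.state(): the state, without advancing time (a new reading comes with each control period).
- camrig.grab_frame(name): name is "scene" or "top"; returns the picture (480x640x3 uint8, blue, green, red); there is no depth.
- camrig.camera_model(name): a dict with "fx", "fy", "cx", "cy" (pixels), "D" ([k1, k2, p1, p2, k3] as OpenCV has them; the pictures are not rectified), "T" (4x4, takes a point from camera to world coordinates). Camera axes: x right, y up, looking along -z (the intrinsics and any distortion apply to the point x, -y, -z); pixel columns grow to the right and rows downward; lengths in mm; the calibration is good to about 2 mm. A picture is of the moment at which its call begins. camera_model takes no time and is no camera call.
- env.job_done(): hands the job in; it is judged then, once.
The state is a dict: "time_s": time; "qpos": joint angles; "qvel": joint speeds; "effort": joint torques, N m; "ee_pos": TCP position; "ee_rot": TCP orientation; "force": force on the tool from outside, world axes, zero at the start; "torque": the same for the moment, N m; "gripper_width": finger opening in mm; "gripper_force": force on a finger pad.
Only numpy, scipy, OpenCV 4.12 (cv2) and the standard library are available. Lean on these libraries where they do the work, as an engineer would, in place of code of your own. Each camera call takes 0.05 s, during which the arm holds its last target. There are 200 camera calls.

### The job

The bolts of the cast-metal amplifier housing are out, but its hinged lid is stuck to the gasket: pick up the screwdriver, push its blade into the slot between the two pry lugs at the front, and lever the lid up until the seal lets go. The lid's board still hangs on a short lead, so do not let the lid fly open: with the screwdriver alone bearing the lid, keep it ajar, 10 to 20 mm at its front edge, and finish like that, still holding the screwdriver. Do not touch the lid with the gripper, and leave the other things on the bench where they are.

Things in the scene. Friction and masses are not known exactly. Their poses are not given: they have to be found in the camera images.
- housing: cast-metal amplifier housing with finned lid, too heavy to shift: base 130 mm deep (its x), 190 mm wide (its y), rim 85 mm high; 124 mm high over the lid's fins. Origin: centre of the underside, on the bench; x points from the front wall (x = -65 mm, robot's side) to the hinge, z up. Two pry lugs stand out from the middle of the front, one above the other
- ledge_edge (a point): middle of the outer top edge of the lower pry lug, a flat ledge on the base, 60 mm wide, top 85 mm high, standing out 44 mm from the front wall (housing x = -109 mm, y = 0, z = 85 mm); axes as the housing's. The edge is the fulcrum for levering
- lid (a joint): lid angle in rad, 0 shut, growing as the front rises. Hinge line along the housing's y at x = +74 mm, z = 89 mm: 0.1 rad lifts the front edge by 14 mm. The stuck gasket asks for about 16 N upward at the back of the slot and lets go within the first 3 mm there; then only the lid's weight (0.4 kg, 2 to 3 N there) bears down, and it falls shut if let go
- lid_lug (a point): middle of the lower front edge of the upper pry lug, on the lid: 60 mm wide, standing out 24 mm (housing x = -89 mm), its under side 95 mm high with the lid shut. The slot between the lugs is 10 mm high, 60 mm wide, 21 mm deep and ends at an upright stop on the lower lug, which keeps the blade off the gasket
- driver: flat-blade screwdriver, 190 mm long, 77 g, lying on the bench; origin at mid length on its underside. It lies along its own y: blade tip at y = -95 mm, round shank 6.8 mm thick from there to y = +5 mm, handle from y = +30 to +95 mm, 25 mm wide and 22 mm high; the axis of shank and handle is 11 mm above the underside
- driver_tip (a point): tip of the blade, on the screwdriver's axis
- driver_handle (a point): a point on the screwdriver's axis in the handle, 155 mm from the tip, good to grip across the handle
- screw_tub: open clear tub with small screws, 104x154x34 mm, bystander; origin: centre of the underside
- mug: mug 93 mm high, 80 mm across, with a handle, bystander; origin: centre of the underside
- pliers: pliers 164 mm long, lying, bystander; origin: centre of the underside
- reel: reel of solder 62 mm across, 32 mm high, bystander; origin: centre of the underside
- bolt_0: one of the housing's four bolts, taken out and standing on its head, 24 mm across and 50 mm high, bystander; origin: centre of the underside
- bolt_1: one of the housing's four bolts, taken out and standing on its head, 24 mm across and 50 mm high, bystander; origin: centre of the underside
- bolt_2: one of the housing's four bolts, taken out and standing on its head, 24 mm across and 50 mm high, bystander; origin: centre of the underside
- bolt_3: one of the housing's four bolts, taken out and standing on its head, 24 mm across and 50 mm high, bystander; origin: centre of the underside

How it is judged (in metres and radians):
On the way, in this order (a step that is already met when the one before it is completed fails the run):
1. the gripped screwdriver's blade is in the slot between the pry lugs, the lid still shut (x of driver_tip in the frame of housing between -0.088 and -0.05 m and y of driver_tip in the frame of housing between -0.032 and 0.032 m and z of driver_tip in the frame of housing between 0.083 and 0.097 m and contact force between the fingers and driver above 2 N and value of joint lid below 0.02 rad), for 0.1 s.
2. the seal has let go, the screwdriver bearing the lid (value of joint lid above 0.038 rad and contact force between driver and lid above 0.4 N), for 0.1 s.
At the end, for the whole second after the job is handed in: The lid stands still at 0.05 to 0.165 rad (7 to 23 mm at its front edge), resting on the screwdriver (at least 0.4 N), which the fingers still grip (at least 2 N); nothing of the arm touches the lid (value of joint lid between 0.05 and 0.165 rad and contact force between driver and lid above 0.4 N and contact force between the fingers and driver above 2 N and contact force between the arm and lid below 0.2 N and velocity of joint lid between -0.05 and 0.05 rad/s); the arm keeps its last pose, push and grip.
It fails at once if the lid flew open past 0.24 rad (33 mm) (value of joint lid above 0.24 rad).
It fails at once if the gripper touched the lid (contact force between the arm and lid above 1 N).
It fails at once if a bystander was moved more than 30 mm (distance of any of screw_tub, bolt_0, bolt_1, bolt_2, bolt_3, mug, pliers, reel from where it was at the start of the episode above 0.03 m).
It also fails if it takes over 54 s, if anything falls off the work surface, if the arm or the gripper's body presses on something with over 40 N, if the wrist force passes 120 N, or if a joint passes its speed limit or range.

## Working session

There is one attempt and no reset: what is moved stays moved. The work goes in short steps, Python scripts to look and compute and a shell command to move; the robot and the scene stay as the last step left them, time stands still between calls to the robot, and variables do not carry over. Pictures are saved under pics/ and viewed, at most 12 in all, crops included, and the job is handed in when it is done.

```bash
ls; mkdir -p pics; python3 - <<'E'
from workcell import env, camrig
import cv2
for n in("scene","top"):
    cv2.imwrite(f"pics/{n}0.png",camrig.grab_frame(n)); m=camrig.camera_model(n); print(n,m)
print(env.state())
E
```

```text
drive.py
pics
workcell.py
scene {'fx': 484.74967036536555, 'fy': 484.74967036536555, 'cx': 322.17614318072555, 'cy': 242.27364985549323, 'D': array([0.01342077, 0.        , 0.        , 0.        , 0.        ]), 'T': array([[ 7.70135227e-01,  3.57451661e-01, -5.28318126e-01,
        -1.27673898e+02],
       [-6.37583986e-01,  4.06105575e-01, -6.54648701e-01,
        -8.54466940e+02],
       [-1.94523293e-02,  8.41015203e-01,  5.40661664e-01,
         7.52528948e+02],
       [ 0.00000000e+00,  0.00000000e+00,  0.00000000e+00,
         1.00000000e+00]])}
top {'fx': 472.3169750130376, 'fy': 472.3169750130376, 'cx': 319.69774054186627, 'cy': 246.44680308612925, 'D': array([-0.04195982,  0.        ,  0.        ,  0.        ,  0.        ]), 'T': array([[-2.47167200e-02,  9.93506865e-01, -1.11054908e-01,
         4.14981165e+02],
       [-9.99481496e-01, -2.68515741e-02, -1.77688585e-02,
        -2.87680605e+01],
       [-2.06354820e-02,  1.10558137e-01,  9.93655411e-01,
         1.40425812e+03],
       [ 0.00000000e+00,  0.00000000e+00,  0.00000000e+00,
         1.00000000e+00]])}
{'time_s': 0.1, 'qpos': array([ 6.31412582e+01,  1.83485781e+01,  8.96963274e+01,  5.32657365e-04,
        7.20438737e+01, -1.14654327e+00]), 'qvel': array([-0.02301205, -0.04928319, -0.15176128, -0.03857022, -0.00925431,
        0.00365019]), 'effort': array([ 1.06251449e-03, -4.13334131e+01, -2.32510060e+01,  7.31025031e-02,
        4.22676257e-02, -7.37178357e-05]), 'ee_pos': array([249.27478191, 517.68633064, 213.21926367]), 'ee_rot': array([-1.79911249e+02, -2.28279289e-03,  1.54287635e+02]), 'force': array([ 0.64856356,  0.12775889, -0.56936245]), 'torque': array([-0.00724011, -0.02252287, -0.01663107]), 'gripper_force': 0.0, 'gripper_width': 91.06744472843805}
```

View pics/scene0.png

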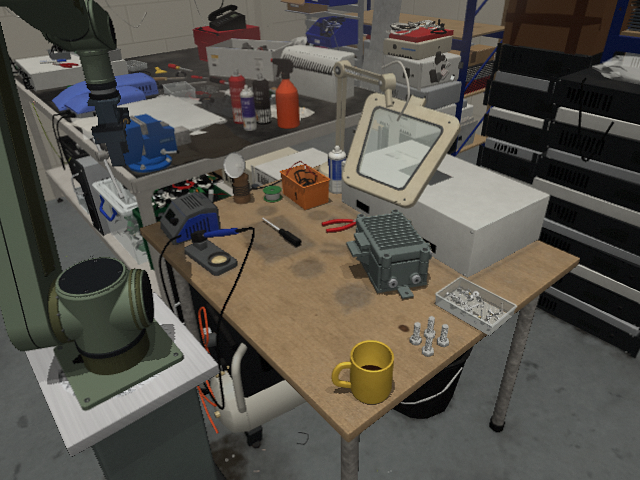

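View pics/top0.png

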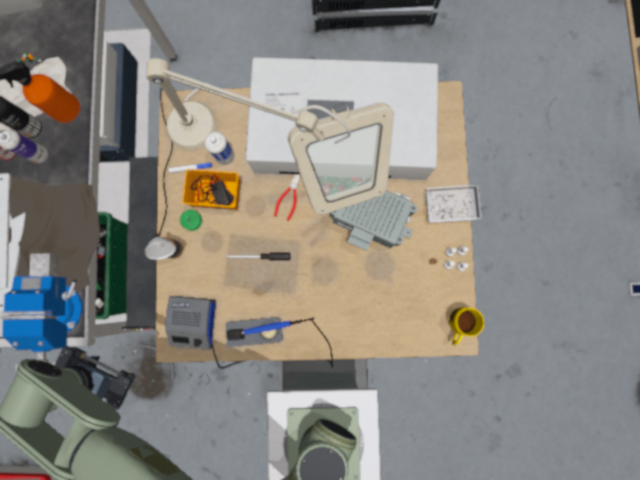

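The top view shows the driver lying with its tip at about (229,257) and handle end at (291,256). The housing is at about (372,219) with its lug at (360,238), and the lamp's magnifier hangs over its rear left. I'll enlarge both.

```bash
python3 - <<'E'
import cv2
t=cv2.imread("pics/top0.png");s=cv2.imread("pics/scene0.png")
cv2.imwrite("pics/t1.png",cv2.resize(t[180:280,220:420],None,fx=4,fy=4,interpolation=cv2.INTER_CUBIC))
cv2.imwrite("pics/s1.png",cv2.resize(s[200:310,250:450],None,fx=4,fy=4,interpolation=cv2.INTER_CUBIC))
E
```

```text
(no output)
```

View pics/t1.png

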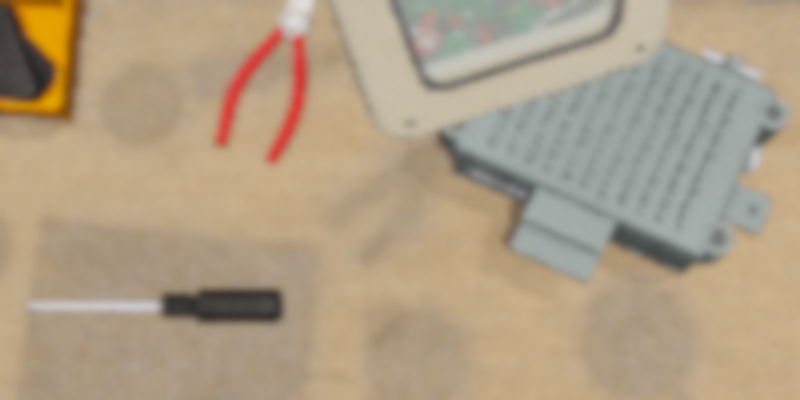

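View pics/s1.png

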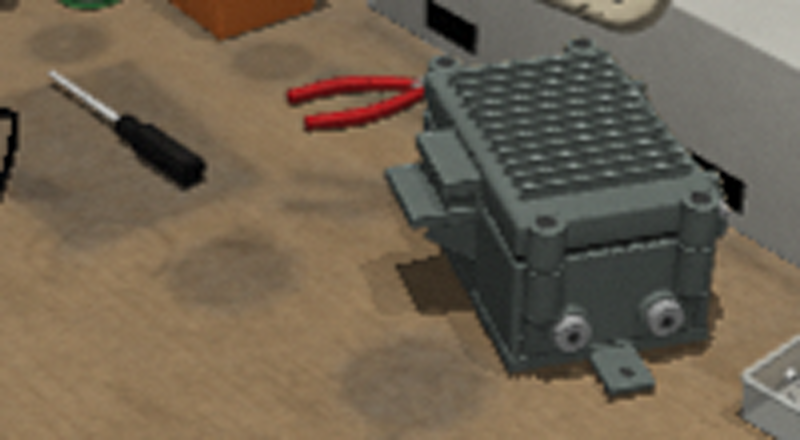

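The crops show, in top: driver tip (28,306) and end (281,306); ledge outer corners (510,243) and (588,281). In scene: tip (52,72) and end (195,176); ledge corners (386,172) and (412,221). I'll triangulate from these.

```bash
cat > h.py <<'E'
import numpy as np,cv2
from workcell import env, camrig
from scipy.spatial.transform import Rotation as R
def ray(n,uv):
    m=camrig.camera_model(n);K=np.array([[m['fx'],0,m['cx']],[0,m['fy'],m['cy']],[0,0,1]])
    p=cv2.undistortPoints(np.array([[uv]],float),K,m['D'])[0,0]
    d=m['T'][:3,:3]@[p[0],-p[1],-1];return m['T'][:3,3],d/np.linalg.norm(d)
def proj(n,P):
    m=camrig.camera_model(n);K=np.array([[m['fx'],0,m['cx']],[0,m['fy'],m['cy']],[0,0,1]])
    c=(np.atleast_2d(P)-m['T'][:3,3])@m['T'][:3,:3]*[1,-1,-1]
    return cv2.projectPoints(c,np.zeros(3),np.zeros(3),K,m['D'])[0][:,0]
def tri(a,b):
    (p,d),(q,e)=ray('top',a),ray('scene',b)
    s=np.linalg.lstsq(np.c_[d,-e],q-p,rcond=None)[0];A=p+s[0]*d;B=q+s[1]*e
    return (A+B)/2,np.linalg.norm(A-B)
def atz(n,uv,z):
    p,d=ray(n,uv);return p+d*(z-p[2])/d[2]
E
python3 - <<'E'
from h import *
np.set_printoptions(precision=1,suppress=True)
T=lambda x,y:((x+.5)/4-.5+220,(y+.5)/4-.5+180)
S=lambda x,y:((x+.5)/4-.5+250,(y+.5)/4-.5+200)
for n,a,b,z in [("tip",T(28,306),S(52,72),11),("end",T(281,306),S(195,176),11),("ledL",T(510,243),S(386,172),85),("ledR",T(588,281),S(412,221),85),
 ("lidcornL_front",T(687,268),S(545,222),0)]:
    print(n,*tri(a,b),atz('top',a,z),atz('scene',b,z))
E
```

```text
tip [549.2 274.3  10.3] 0.08425558512613643 [549.2 274.1  11. ] [548.6 273.3  11. ]
end [544.4  85.6   8.4] 0.17842096294382015 [544.2  85.3  11. ] [542.   82.4  11. ]
ledL [576.8 -81.9  79.2] 3.4739789540990857 [577.5 -82.7  85. ] [569.2 -87.7  85. ]
ledR [ 548.7 -136.1   81.6] 2.25747675449525 [ 549.2 -136.5   85. ] [ 544.2 -139.2   85. ]
lidcornL_front [ 564.  -211.8  110.3] 26.94279002466071 [ 565.6 -217.6    0. ] [ 697.4 -109.1    0. ]
```

The driver measures 188.7 mm long at z about 10, and the ledge 60.8 mm wide at z about 80, both plausible. I'll refine the housing pose with a fit and locate the magnifier.

```bash
python3 - <<'E'
from h import *
from scipy.optimize import least_squares
np.set_printoptions(precision=1,suppress=True)
T=lambda x,y:((x+.5)/4-.5+220,(y+.5)/4-.5+180)
S=lambda x,y:((x+.5)/4-.5+250,(y+.5)/4-.5+200)
M=[(-109,30,85),(-109,-30,85)]
obs=[('top',T(510,243),M[0]),('top',T(588,281),M[1]),('scene',S(386,172),M[0]),('scene',S(412,221),M[1]),('scene',S(518,374),(-65,-95,0))]
def W(p,P): c,s=np.cos(p[2]),np.sin(p[2]);return np.array([p[0]+c*P[0]-s*P[1],p[1]+s*P[0]+c*P[1],P[2]])
f=lambda p:np.concatenate([proj(n,W(p,P))[0]-uv for n,uv,P in obs])
r=least_squares(f,[660,-160,-.48]);p=r.x
print(p[:2],np.degrees(p[2]),r.fun.reshape(-1,2)); print("ledge",W(p,(-109,0,85)))
print("magn corner",tri((321,212),(345,190)),tri((321,212),(408,203)))
im={n:cv2.imread(f"pics/{n}0.png") for n in('top','scene')}
out=[]
for n,(x0,y0,x1,y1) in (('top',(325,180,425,270)),('scene',(330,195,430,285))):
    a=cv2.resize(im[n][y0:y1,x0:x1],None,fx=4,fy=4,interpolation=cv2.INTER_CUBIC)
    def L(Ps,c):
        q=np.array([((proj(n,W(p,P))[0]-[x0,y0]+.5)*4-.5) for P in Ps]);cv2.polylines(a,[np.round(q).astype(int)],False,c,1)
    L([(-65,30,85),(-109,30,85),(-109,-30,85),(-65,-30,85)],(0,0,255))
    L([(-89,30,95),(-89,-30,95)],(0,255,255))
    L([(-65,-95,0),(-65,95,0),(65,95,0),(65,-95,0),(-65,-95,0),(-65,-95,85),(65,-95,85)],(0,255,0))
    out.append(a)
cv2.imwrite("pics/fit.png",np.hstack(out))
E
```

```text
[ 661.  -154.7] -24.161878742643605 [[ 0.1  1.3]
 [ 0.4 -0. ]
 [ 0.  -1.4]
 [ 1.1 -1.1]
 [-0.5  0.6]]
ledge [ 561.6 -110.1   85. ]
magn corner (array([639.3, -10.2, 181.9]), np.float64(7.849871931086109)) (array([704.3, -67. , 137.1]), np.float64(152.3344479398658))
```

View pics/fit.png

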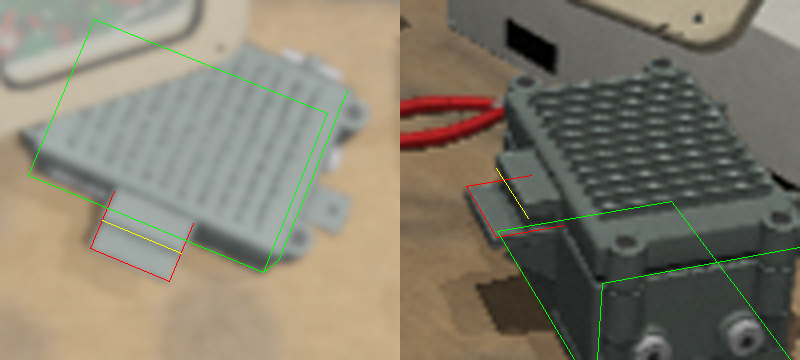

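The fitted overlay matches the ledge to about 1 px, but the yaw is uncertain. The lid's corner bosses give longer baselines: scene crop FR (546,220), RR (701,198), FL (445,62), RL (581,45); top crop FR (718,237), RR (775,112).

```bash
python3 - <<'E'
from h import *
np.set_printoptions(precision=1,suppress=True)
T=lambda x,y:((x+.5)/4-.5+220,(y+.5)/4-.5+180)
S=lambda x,y:((x+.5)/4-.5+250,(y+.5)/4-.5+200)
a=tri(T(718,237),S(546,220));b=tri(T(775,112),S(701,198));print(a,b)
z=(a[0][2]+b[0][2])/2
q={k:atz('scene',S(*v),z) for k,v in dict(FR=(546,220),RR=(701,198),FL=(445,62),RL=(581,45)).items()}
ang=lambda d:np.degrees(np.arctan2(d[1],d[0]))
print(z,q);print(ang(q['RR']-q['FR']),ang(q['RL']-q['FL']),ang(q['FL']-q['FR'])-90,ang(q['RL']-q['RR'])-90,ang(b[0]-a[0]))
print([np.linalg.norm(q[i]-q[j]) for i,j in(('FR','RR'),('FL','RL'),('FL','FR'),('RL','RR'))],"centre",sum(q.values())/4)
print("front mid",(q['FL']+q['FR'])/2)
for yaw in(-26,-27):
    c=np.radians(yaw);x=np.array([np.cos(c),np.sin(c)]);print(yaw,"from ledge:",np.array([562,-110.5])+109*x, "dist from front mid to ledge edge in housing axes",((np.array([562,-110.5])-((q['FL']+q['FR'])/2)[:2])@np.c_[x,[-x[1],x[0]]]))
E
```

```text
(array([ 573.1, -223.4,  116. ]), np.float64(2.12649723928134)) (array([ 659.2, -266.6,  115.3]), np.float64(2.277096504309629))
115.63789497549067 {'FR': array([ 572.5, -222.6,  115.6]), 'RR': array([ 657.6, -266.5,  115.6]), 'FL': array([656.7, -48.6, 115.6]), 'RL': array([740.7, -92.3, 115.6])}
-27.302373950534324 -27.482732493760146 -25.826319608331687 -25.51493310099808 -26.667834625141715
[np.float64(95.7064885902363), np.float64(94.66516642963364), np.float64(193.30974176548332), np.float64(193.04153586638378)] centre [ 656.9 -157.5  115.6]
front mid [ 614.6 -135.6  115.6]
-26 from ledge: [ 660.  -158.3] dist from front mid to ledge edge in housing axes [-58.3  -0.5]
-27 from ledge: [ 659.1 -160. ] dist from front mid to ledge edge in housing axes [-58.3  -1.6]
```

```bash
python3 drive.py '[0, 0, -20, 0, 0, 0]' 60 60; python3 - <<'E'
from h import *
s=env.state();Rt=R.from_euler('xyz',s['ee_rot'],degrees=True)
np.set_printoptions(precision=2,suppress=True)
tgt=np.array([545.3,119,200]);print(s['ee_pos'],s['ee_rot'],Rt.inv().apply(tgt-s['ee_pos']))
Rg=R.from_euler('xyz',[180,0,88.6],degrees=True);print((Rt.inv()*Rg).as_rotvec(degrees=True))
E
```

```text
time_s: 0.2
ee_pos: [248.6, 516.3, 231.0]
ee_rot: [-179.6, -0.0, 154.3]
force: [0.0, -0.1, -0.2]
gripper_width: 86.2
gripper_force: 0.0
[248.6  516.3  231.01] [-179.58   -0.01  154.29] [-439.7  -229.01   32.64]
[-0.38  0.24 65.69]
```

```bash
python3 drive.py '[-20, -10, 0, 0, 0, 0, -40, -21, 3, 0, 0, 0, -48, -25, 4, 0, 0, 0, -48, -25, 4, 0, 0, 0, -48, -25, 4, 0, 0, 0, -48, -25, 4, 0, 0, 0, -48, -25, 4, 0, 0, 0, -48, -25, 4, 0, 0, 0]' >/dev/null; python3 drive.py '[-48, -25, 4, 0, 0, 0, -30, -15, 4, 0, 0, 0, -14, -8, 0, 0, 0, 4, 0, 0, 0, 0, 0, 8, 0, 0, 0, 0, 0, 8, 0, 0, 0, 0, 0, 8, 0, 0, 0, 0, 0, 8, 0, 0, 0, 0, 0, 8]' >/dev/null;  python3 drive.py '[0, 0, 0, 0, 0, 8, 0, 0, 0, 0, 0, 8, 0, 0, 0, 0, 0, 5.7, 0, 0, 0, 0, 0, 0]'
cat >> h.py <<'E'
def go(tgt,rpy):
    np.set_printoptions(precision=2,suppress=True)
    s=env.state();Rt=R.from_euler('xyz',s['ee_rot'],degrees=True)
    print(s['time_s'],s['ee_pos'],s['ee_rot'],'tool d',Rt.inv().apply(np.array(tgt)-s['ee_pos']),'rv',(Rt.inv()*R.from_euler('xyz',rpy,degrees=True)).as_rotvec(degrees=True),'F',s['force'])
E
python3 -c "
from h import *
go([545.3,119,3],[180,0,88.6])"
```

```text
time_s: 2.2
ee_pos: [528.5, 144.6, 200.7]
ee_rot: [-179.9, 0.0, 88.6]
force: [1.3, -0.5, -0.7]
gripper_width: 59.6
gripper_force: 0.0
2.2 [528.45 144.64 200.71] [-179.95    0.01   88.6 ] tool d [-25.19  17.65 197.7 ] rv [-0.05  0.01 -0.  ] F [ 1.32 -0.49 -0.73]
```

```bash
python3 drive.py '[-12, 9, 20, 0, 0, 0, -13, 9, 40, 0, 0, 0, 0, 0, 48, 0, 0, 0, 0, 0, 40, 0, 0, 0, 0, 0, 20, 0, 0, 0, 0, 0, 12, 0, 0, 0, 0, 0, 0, 0, 0, 0]' ; python3 -c "
from h import *
go([545.3,119,3.5],[180,0,88.6])
a=camrig.grab_frame('top')[210:290,210:330];b=camrig.grab_frame('scene')[180:270,240:340]
cv2.imwrite('pics/g.png',np.hstack([cv2.resize(a,(400,267)),cv2.resize(b,(400,360))[:267]]))"
```

```text
time_s: 2.9
ee_pos: [545.2, 119.1, 19.8]
ee_rot: [-179.8, 0.0, 88.7]
force: [1.3, -0.2, 0.2]
gripper_width: 60.1
gripper_force: 0.0
2.9 [545.21 119.1   19.77] [-179.83    0.03   88.66] tool d [-0.09  0.14 16.27] rv [-0.17  0.03  0.06] F [ 1.26 -0.22  0.21]
```

View pics/g.png

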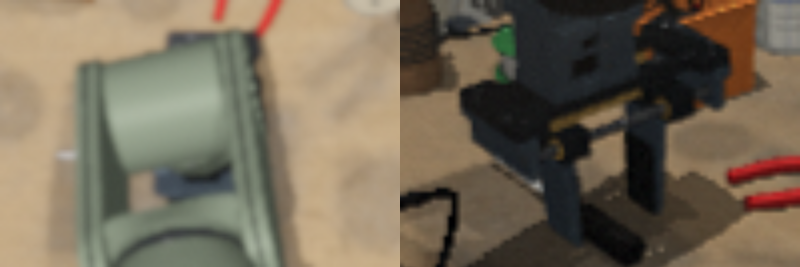

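The fingers straddle the handle. I'll go down and close.

```bash
python3 drive.py '[0, 0, 10, 0, 0, 0, 0, 0, 6, 0, 0, 0, 0, 0, 0, 0, 0, 0]'; python3 drive.py '[0, 0, 0, 0, 0, 0, 0, 0, 0, 0, 0, 0, 0, 0, 0, 0, 0, 0, 0, 0, 0, 0, 0, 0, 0, 0, 0, 0, 0, 0, 0, 0, 0, 0, 0, 0, 0, 0, 0, 0, 0, 0, 0, 0, 0, 0, 0, 0]' 0 60; python3 drive.py '[0, 0, 0, 0, 0, 0, 0, 0, -5, 0, 0, 0, 0, 0, -20, 0, 0, 0, 0, 0, -40, 0, 0, 0, 0, 0, -40, 0, 0, 0, 0, 0, -30, 0, 0, 0, 0, 0, -10, 0, 0, 0, 0, 0, 0, 0, 0, 0]'
```

```text
time_s: 3.3
ee_pos: [545.6, 119.2, 4.6]
ee_rot: [-179.9, 0.0, 88.6]
force: [-0.9, -0.9, -0.6]
gripper_width: 59.8
gripper_force: 0.0
time_s: 4.1
ee_pos: [546.1, 119.3, 5.3]
ee_rot: [180.0, -0.0, 88.6]
force: [-0.8, 0.2, 1.2]
gripper_width: 23.7
gripper_force: 60.0
time_s: 4.9
ee_pos: [546.7, 119.4, 151.2]
ee_rot: [179.8, -0.0, 88.6]
force: [-0.2, 0.0, 0.3]
gripper_width: 23.0
gripper_force: 60.0
```

```bash
python3 drive.py '[-15, -15, 0, 0, 0, 0, -30, -30, 0, 0, 0, 0, -35, -34, 0, 0, 0, 0, -35, -34, 0, 0, 0, 0, -28, -22, 0, 0, 0, 0, -10, -9, 0, 0, 0, 3, 0, 0, 0, 0, 0, 7.9, 0, 0, 0, 0, 0, 8]' >/dev/null; python3 drive.py '[0, 0, 0, 0, 0, 8, 0, 0, 0, 0, 0, 8, 0, 0, 0, 0, 0, 8, 0, 0, 0, 0, 0, 8, 0, 0, 0, 0, 0, 8, 0, 0, 0, 0, 0, 8, 0, 0, 0, 0, 0, 8, 0, 0, 0, 0, 0, 8]' >/dev/null;  python3 drive.py '[0, 0, 0, 0, 0, 8, 0, 0, 0, 0, 0, 8, 0, 0, 0, 0, 0, 8, 0, 0, 0, 0, 0, 6, 0, 0, 0, 0, 0, 2, 0, 0, 0, 0, 0, 0]'; python3 -c "
from h import *
go([398.7,-30.8,120],[180,0,-26.3])"
```

```text
time_s: 7.1
ee_pos: [398.1, -29.7, 148.8]
ee_rot: [180.0, 0.1, -26.4]
force: [0.1, 0.7, -0.4]
gripper_width: 23.4
gripper_force: 60.0
7.1 [398.13 -29.71 148.83] [179.97   0.14 -26.35] tool d [ 1.07  0.71 28.82] rv [ 0.03  0.14 -0.05] F [ 0.09  0.67 -0.37]
```

```bash
python3 drive.py '[0, 0, 20, 0, 0, 0, 0, 0, 15, 0, 0, 0, 0, 0, 5, 0, 0, 0, 0, 0, 0, 0, 0, 0, 0, 0, 0, 0, 0, 0]' ; python3 - <<'E'
from h import *
s=env.state();Rt=R.from_euler('xyz',s['ee_rot'],degrees=True)
tip=s['ee_pos']+Rt.apply([155,0,-6]);q=s['ee_pos']+Rt.apply([80,0,-6])
o=[]
for n in('top','scene'):
    im=camrig.grab_frame(n);cv2.imwrite(f'pics/{n}2.png',im)
    uv=proj(n,tip)[0];x,y=np.round(uv).astype(int)-[30,45];print(n,uv,x,y,proj(n,q)[0])
    o.append(cv2.resize(im[y:y+75,x:x+80],None,fx=5,fy=5,interpolation=cv2.INTER_CUBIC))
cv2.imwrite('pics/tip2.png',np.hstack(o));print(tip)
E
```

```text
time_s: 7.6
ee_pos: [398.8, -30.1, 110.3]
ee_rot: [-180.0, -0.0, -26.3]
force: [0.6, -0.3, 0.6]
gripper_width: 23.3
gripper_force: 60.0
top [353.86721207 253.21419071] 324 208 [342.45255002 278.11810712]
scene [339.70114127 238.3075258 ] 310 193 [309.83944332 242.60985828]
[537.76811334 -98.76136418 116.36741877]
```

View pics/tip2.png

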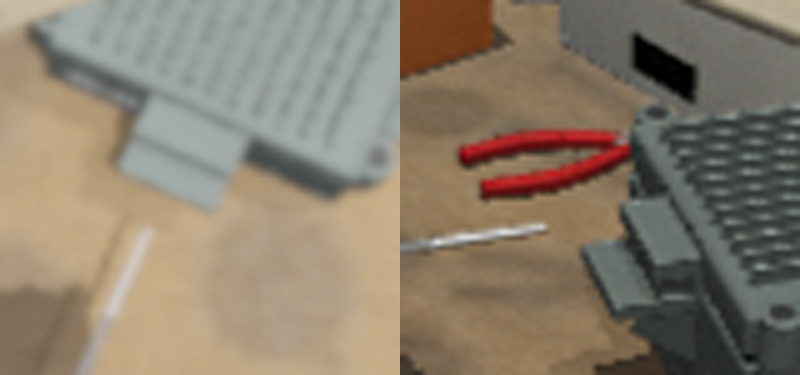

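The measured tip matches the prediction to under 1 px: top (353.6,253.6), scene (339.0,238.2). I'll move over the exposed ledge and lower until contact.

```bash
python3 drive.py '[10, 0, 0, 0, 0, 0, 15, 0, 0, 0, 0, 0, 8, 0, 5, 0, 0, 0, 0, 0, 8, 0, 0, 0, 0, 0, 5, 0, 0, 0, 0, 0, 2, 0, 0, 0, 0, 0, 0, 0, 0, 0, 0, 0, 0, 0, 0, 0]'; for i in 1 2 3; do python3 drive.py '[0, 0, 1, 0, 0, 0, 0, 0, 1, 0, 0, 0, 0, 0, 0, 0, 0, 0, 0, 0, 0, 0, 0, 0]' | egrep 'pos|force|rot'; done
```

```text
time_s: 8.5
ee_pos: [427.8, -44.6, 90.1]
ee_rot: [-180.0, 0.0, -26.3]
force: [0.8, 0.6, -0.3]
gripper_width: 23.1
gripper_force: 60.0
ee_pos: [428.0, -44.7, 88.2]
ee_rot: [-180.0, -0.0, -26.3]
force: [0.4, -0.9, -1.7]
gripper_force: 60.0
ee_pos: [427.9, -44.7, 86.1]
ee_rot: [-180.0, 0.0, -26.3]
force: [0.0, -0.8, 0.0]
gripper_force: 60.0
ee_pos: [428.0, -44.7, 84.1]
ee_rot: [-180.0, 0.0, -26.3]
force: [-0.5, 0.0, -0.2]
gripper_force: 60.0
```

```bash
for i in 1 2 3 4 5; do python3 drive.py '[0, 0, 0.7, 0, 0, 0, 0, 0, 0, 0, 0, 0, 0, 0, 0, 0, 0, 0]' | egrep 'pos|force: \[' | tr '\n' ' '; done
```

```text
ee_pos: [427.9, -44.8, 83.4] force: [-0.2, -0.3, -1.1] ee_pos: [427.9, -44.7, 82.7] force: [0.3, 0.2, -0.7] ee_pos: [428.0, -44.7, 82.1] force: [-0.9, -0.8, -1.3] ee_pos: [428.0, -44.8, 81.4] force: [-0.0, 0.2, 0.3] ee_pos: [428.0, -44.7, 80.7] force: [-0.9, -0.4, 0.8]
```

```bash
for i in 1 2 3 4; do python3 drive.py '[0, 0, 0.7, 0, 0, 0, 0, 0, 0, 0, 0, 0, 0, 0, 0, 0, 0, 0]' | egrep 'pos|force: \[' | tr '\n' ' '; done; python3 - <<'E'
from h import *
s=env.state();Rt=R.from_euler('xyz',s['ee_rot'],degrees=True)
tip=s['ee_pos']+Rt.apply([155,0,-6])
o=[]
for n in('top','scene'):
    im=camrig.grab_frame(n)
    uv=proj(n,tip)[0];x,y=np.round(uv).astype(int)-[35,35];print(n,uv,x,y)
    o.append(cv2.resize(im[y:y+75,x:x+80],None,fx=5,fy=5,interpolation=cv2.INTER_CUBIC))
cv2.imwrite('pics/tip3.png',np.hstack(o));print(tip)
E
```

```text
ee_pos: [428.0, -44.8, 80.0] force: [-0.5, -0.3, 1.0] ee_pos: [428.0, -44.8, 79.3] force: [-0.5, 0.5, 1.3] ee_pos: [428.0, -44.8, 78.6] force: [-1.0, 0.9, 0.9] ee_pos: [428.0, -44.8, 77.9] force: [-1.0, 0.2, 1.4] top [358.16641531 243.84395175] 323 209
scene [352.34932403 247.50364527] 317 213
[ 566.98717027 -113.46197874   83.90021842]
```

View pics/tip3.png

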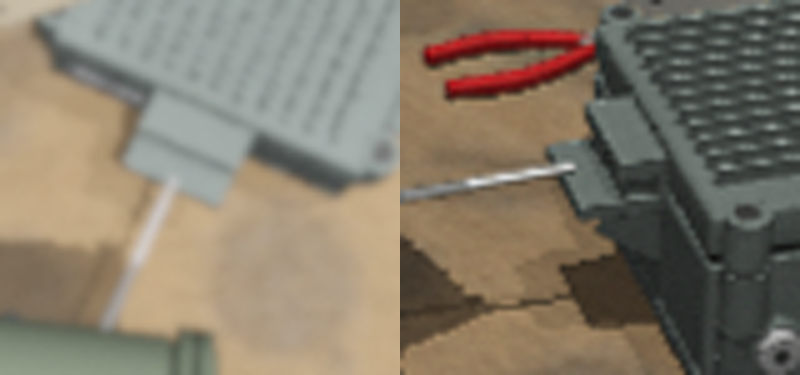

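The tip rests on the ledge: top (358.2,244.6), scene (351.2,246.2). It sits slightly higher than commanded, so contact is made. I'll level it and slide in.

```bash
python3 drive.py '[0, 0, -1.5, 0, 0, 0, 4, 0, 0, 0, 0, 0, 4, 0, 0, 0, 0, 0, 4, 0, 0, 0, 0, 0, 0, 0, 0, 0, 0, 0, 0, 0, 0, 0, 0, 0]'|egrep 'pos|force: \[';python3 drive.py '[4, 0, 0, 0, 0, 0, 4, 0, 0, 0, 0, 0, 0, 0, 0, 0, 0, 0, 0, 0, 0, 0, 0, 0]'|egrep 'pos|force: \['; python3 -c "
from h import *
go([452.3,-56.7,79.4],[180,0,-26.3])"
```

```text
ee_pos: [439.6, -50.4, 79.4]
force: [1.6, -0.7, 2.2]
ee_pos: [446.5, -53.8, 79.4]
force: [0.6, -0.9, 2.3]
13.5 [446.52 -53.84  79.44] [-179.98   -0.07  -26.31] tool d [6.45 0.   0.05] rv [-0.02 -0.07 -0.01] F [ 0.55 -0.89  2.26]
```

```bash
for i in 1 2; do python3 drive.py '[3, 0, 0, 0, 0, 0, 3, 0, 0, 0, 0, 0, 0, 0, 0, 0, 0, 0, 0, 0, 0, 0, 0, 0]'|egrep 'pos|force: \[';done; for i in 1 2 3; do python3 drive.py '[1, 0, 0, 0, 0, 0, 0, 0, 0, 0, 0, 0, 0, 0, 0, 0, 0, 0]'|egrep 'pos|force: \[';done; python3 - <<'E'
from h import *
s=env.state();Rt=R.from_euler('xyz',s['ee_rot'],degrees=True)
tip=s['ee_pos']+Rt.apply([153,0,-8])
o=[]
for n in('top','scene'):
    im=camrig.grab_frame(n)
    x,y=np.round(proj(n,tip)[0]).astype(int)-[50,35];print(n,x,y)
    o.append(cv2.resize(im[y:y+75,x:x+80],None,fx=5,fy=5,interpolation=cv2.INTER_CUBIC))
cv2.imwrite('pics/tip4.png',np.hstack(o));print(tip)
E
```

```text
ee_pos: [451.6, -56.4, 79.4]
force: [0.4, -0.4, 1.2]
ee_pos: [457.2, -59.1, 79.4]
force: [-0.7, 0.3, 2.0]
ee_pos: [457.4, -59.3, 79.3]
force: [-0.7, 0.2, 2.9]
ee_pos: [458.4, -59.8, 79.3]
force: [-1.1, -0.4, 2.6]
ee_pos: [459.1, -60.2, 79.3]
force: [-3.2, 1.1, 2.1]
top 313 198
scene 315 210
[ 596.28323028 -128.02095967   87.20840474]
```

View pics/tip4.png

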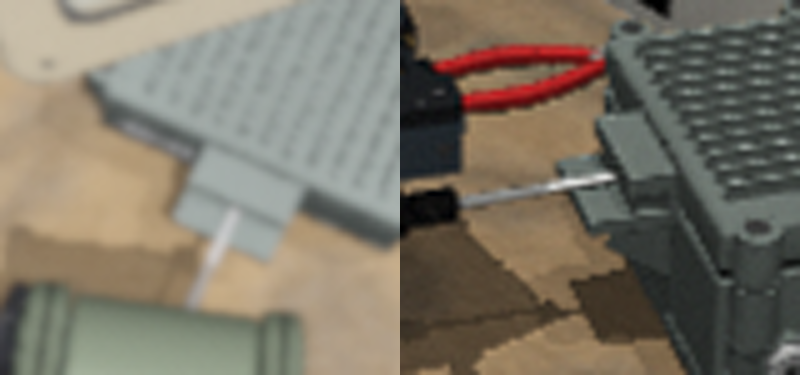

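The blade runs under the upper lug in both views (scene crop, it vanishes at about (612,178)). The −3.2 N reading indicates the stop. Now lever about the ledge edge.

```bash
for i in 1 2 3; do python3 drive.py '[0.14, 0, 3, 0, 1.5, 0, 0.14, 0, 3, 0, 1.5, 0, 0.14, 0, 3, 0, 1.5, 0, 0, 0, 0, 0, 0, 0, 0, 0, 0, 0, 0, 0]'|egrep 'pos|force: \[|rot';done
```

```text
ee_pos: [459.3, -60.3, 70.3]
ee_rot: [180.0, -4.4, -26.3]
force: [-3.7, 1.2, 2.7]
ee_pos: [460.9, -61.1, 61.5]
ee_rot: [180.0, -8.9, -26.3]
force: [-2.4, 2.1, 3.5]
ee_pos: [462.8, -62.0, 52.7]
ee_rot: [180.0, -13.4, -26.3]
force: [-2.6, 2.3, 1.5]
```

```bash
for i in 1 2; do python3 drive.py '[0.14, 0, 3, 0, 1.5, 0, 0.14, 0, 3, 0, 1.5, 0, 0.14, 0, 3, 0, 1.5, 0, 0, 0, 0, 0, 0, 0, 0, 0, 0, 0, 0, 0]'|egrep 'pos|force: \[|rot';done; python3 - <<'E'
from h import *
o=[]
a=cv2.imread('pics/scene2.png');im=camrig.grab_frame('scene');cv2.imwrite('pics/scene5.png',im)
for k in(a,im): o.append(cv2.resize(k[195:295,335:435],None,fx=4,fy=4,interpolation=cv2.INTER_CUBIC))
cv2.imwrite('pics/lid5.png',np.hstack(o))
E
```

```text
ee_pos: [464.4, -63.2, 43.6]
ee_rot: [179.9, -17.8, -26.3]
force: [-3.9, 3.5, 1.7]
ee_pos: [467.9, -65.6, 36.6]
ee_rot: [-179.9, -22.2, -26.4]
force: [-4.9, 2.8, 0.9]
```

View pics/lid5.png

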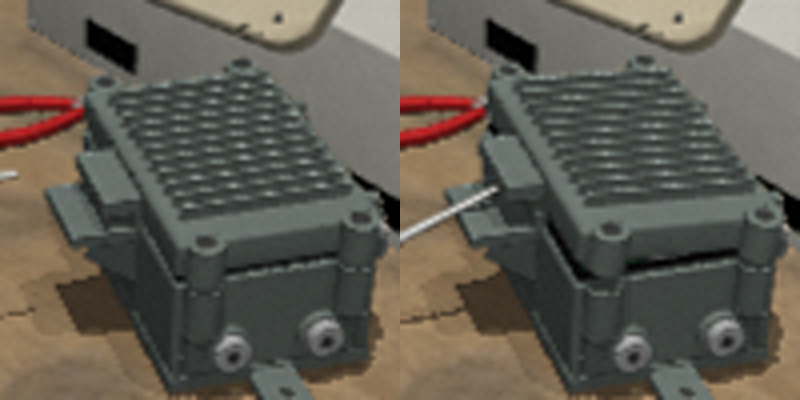

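The lid is ajar: the front boss rose from (207,243) to (210,230) in the 4x crop. I'll quantify the angle by matching boss patches.

```bash
cat > lid.py <<'E'
from h import *
import sys
a=cv2.imread('pics/scene2.png');b=camrig.grab_frame('scene')
yaw=np.radians(-26.3);Rz=R.from_euler('z',yaw);O=np.array([658.7,-159.3,0])
for hx,hy in((-50,-96),(-50,96)):
    P=np.array([hx,hy,115.6]);u=proj('scene',O+Rz.apply(P))[0];x,y=np.round(u).astype(int)
    U=lambda i,m:cv2.resize(i[y-m:y+m,x-m:x+m],None,fx=8,fy=8,interpolation=cv2.INTER_CUBIC)
    r=cv2.matchTemplate(U(b,18),U(a,8),cv2.TM_CCOEFF_NORMED);_,sc,_,l=cv2.minMaxLoc(r);d=np.array(l)/8-10
    f=lambda t:proj('scene',O+Rz.apply(np.array([74,hy,89])+R.from_euler('y',t).apply(P-[74,hy,89])))[0]-u
    ts=np.linspace(0,.25,251);e=[np.linalg.norm(f(t)-d) for t in ts];print(d,round(sc,2),'lid',ts[np.argmin(e)],min(e))
E
python3 lid.py
```

```text
[ 1.25  -3.125] 0.96 lid 0.07 0.19076860968394638
[ 0.375 -0.125] 0.77 lid 0.005 0.33178060429729356
```

```bash
python3 drive.py '[-0.2, 0, 3, 0, 1.5, 0, -0.2, 0, 3, 0, 1.5, 0, 0, 0, 0, 0, 0, 0, 0, 0, 0, 0, 0, 0, 0, 0, 0, 0, 0, 0, 0, 0, 0, 0, 0, 0]'; python3 lid.py
```

```text
time_s: 18.5
ee_pos: [471.0, -74.1, 42.9]
ee_rot: [-179.3, -23.8, -26.1]
force: [-6.0, 0.9, -5.5]
gripper_width: 23.4
gripper_force: 60.0
[ 1.5   -3.875] 0.95 lid 0.08600000000000001 0.15521011993197475
[-4.875 -2.875] 0.75 lid 0.032 5.460991747648626
```

```bash
python3 -c "
from h import *
np.set_printoptions(precision=2,suppress=True)
s=env.state();print(s['qpos'],s['ee_pos'],s['ee_rot'],s['force'],s['torque'],s['effort'],s['gripper_force'],s['gripper_width'],s['qvel'])
Rt=R.from_euler('xyz',s['ee_rot'],degrees=True);w=s['ee_pos']+Rt.apply([155,0,-7]);print(R.from_euler('z',26.3,degrees=True).apply(w-[658.7,-159.3,0]))"
```

```text
[ -4.88  14.05 133.21 -37.65  12.76 146.52] [471.02 -74.12  42.88] [-179.3   -23.79  -26.14] [-4.85  1.44 -5.14] [ 0.83  2.04 -0.08] [ -0.37 -31.29 -19.56  -0.85  -2.8   -0.05] 59.99894544482231 23.243167479853685 [ 0.07 -0.17 -0.04  0.    0.04  0.  ]
[-66.99  -6.49 111.81]
```

```bash
python3 -c "
from h import *
im=camrig.grab_frame('scene')[150:330,190:430];cv2.imwrite('pics/now.png',cv2.resize(im,None,fx=3.3,fy=3.3,interpolation=cv2.INTER_CUBIC))"
```

```text
(no output)
```

View pics/now.png

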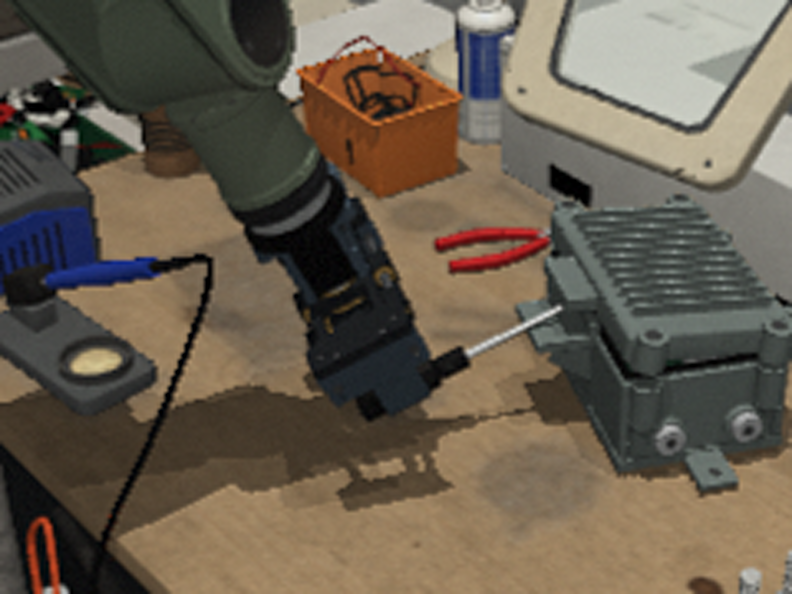

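Joint 6 has run into its range end (146.5°), so I'll stop tilting here. The lid is at about 0.086 rad (12 mm) with the blade under the lug. I'll hold and check steadiness.

```bash
python3 drive.py '[0, 0, 0, 0, 0, 0, 0, 0, 0, 0, 0, 0, 0, 0, 0, 0, 0, 0, 0, 0, 0, 0, 0, 0, 0, 0, 0, 0, 0, 0, 0, 0, 0, 0, 0, 0, 0, 0, 0, 0, 0, 0, 0, 0, 0, 0, 0, 0]'; python3 lid.py; python3 -c "
from h import *
print(env.state()['qpos'],env.state()['force'])"
```

```text
time_s: 19.4
ee_pos: [471.0, -74.1, 42.9]
ee_rot: [-179.3, -23.8, -26.1]
force: [-5.6, 2.6, -5.0]
gripper_width: 23.3
gripper_force: 60.0
[ 1.5   -3.875] 0.95 lid 0.08600000000000001 0.15521011993197475
[-4.75 -2.75] 0.75 lid 0.03 5.306185378740044
[ -4.8754233   14.04562344 133.21418422 -37.64858087  12.76139796
 146.52095986] [-4.92342773  0.98278499 -5.4858311 ]
```

The arm and lid are steady, so I'll hand in.

```bash
python3 -c "
from workcell import env, camrig
print(env.job_done())"
```

```text
the job is handed in; nothing more can be done
None
```

I handed the job in with the seal broken and the lid resting on the gripped screwdriver, steady at about 0.086 rad (12 mm at the front edge). The hand-in gave no verdict, and joint 6 ended almost at its range limit (146.52° of 146.56°).

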